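# Measuring cup into the dish, flap canister to the front, turntable held

### The arm

A 6-joint arm with a two-finger parallel gripper is mounted at the origin on the work surface. World frame = base frame: x ahead of the robot, y to its left, z up, the work surface at z = 0. Lengths are in m, angles in rad, forces in N, time in s.
With the tool pointing down it reaches from about 0.25 to 0.725 m from the base axis. Payload 4 kg.
Tool frame: the origin (TCP) lies between the finger pads; the fingertips stand 19 mm ahead of it and the grasp point (between the pads) is the TCP (manip.tcp_to_tips is the distance from the TCP to the fingertips, in m); z points along the fingers, y is the direction in which the jaws open and shut (so a half turn about z gives the same grasp; the last joint's range is limited). The gripper opens to 85 mm and grips with 20 to 120 N. Pads are 22 mm wide; open, the fingers measure 114 mm over their backs; the gripper's body (76 mm by 85 mm) begins 54 mm behind the grasp point. The pads swing forward as they close: fully open they stand 13 mm farther back than shut.
Start: joints at [1.2, 0.241, 0.005, 1.335, 0, 1.571], TCP at [0.181, 0.466, 0.25] pointing down, gripper open.
Joint ranges: [-2.72, 2.72], [-1.05, 1.87], [-1.09, 1.28], [-1.99, 2.15], [-1.42, 1.44], [-3.14, 3.14]. Speed limits (rad/s): [2.79, 2.79, 3.14, 3.14, 3.14, 3.14].

### API

Orientations are given as a unit quaternion [w, x, y, z].
In Python, from rig import manip gives the robot as it stands. The module is installed in compiled form; this text tells all that it offers.
- The arm moves only by the shell command python3 -m creep 'ROWS' [OPENING] [FORCE]. ROWS is JSON, a list that holds one entry, the list of rows, each a list of 6 numbers: the shift along the tool's x, y, z in mm, then the turn, a rotation vector about the tool's x, y, z in degrees. In form: [[[dx, dy, dz, wx, wy, wz], ...]]. A call has 1 to 5 rows; each row is the pose to reach, as a shift and turn from the pose commanded when the call began, along the tool's axes at that moment; what a row does not reach only later rows make up. A row lasts 1/8 s, in which the tool goes at most 62.5 mm and 10.7 degrees, less where a joint would pass 70% of its speed; a pose out of reach is approached as far as the arm can. A call with a gripper value outside its range is refused whole. OPENING is the opening, from 0 (shut) to 1 (fully open), set as the call begins (- or left out, the last holds). The fingers move at their own pace and stop on an object; FORCE is the grip in N (left out, the last holds). Time passes only in rows, so rows that repeat a pose let the fingers close. It gives the time, the measured TCP pose, the force and the opening at its end, in the units of the state.
- manip.sense(): the state, without advancing time (a new reading comes with each control period).
- manip.read_camera(name): name is "side" or "top" or "wrist"; returns the picture (420x560x3 uint8, red, green, blue); there is no depth.
- manip.get_calibration(name): a dict with "K" (3x3 intrinsics, pixels), "view" (4x4, takes a point from world to camera coordinates). Camera axes: x right, y up, looking along -z (the intrinsics and any distortion apply to the point x, -y, -z); pixel columns grow to the right and rows downward; lengths in m; the calibration is good to about 2 mm. A picture is of the moment at which its call begins: read the wrist's pose just before it. get_calibration takes no time and is no camera call; for the wrist camera it gives the pose at the moment of the call.
- manip.close_job(): hands the job in, once; it reports no verdict.
Trained networks look in the newest picture that a camera, given by its name, has taken for a name from the list of things; names that differ only in an ending like _2 or _b are one class to them, and where a whole thing is asked for, a point or a joint stands for the part that bears it (a point fixed in the world has none). Each returns a list of dicts, best first, with "p" (0 to 1); they miss things now and then, are a little off and sometimes report something else, mostly with a low value. They report only what shows in the picture. A call takes as long as a camera call. They do not tell look-alikes from the thing itself.
- manip.search_frame(camera, target): "xy" ([column, row] in pixels, amid what is visible of it).
- manip.tip_of(camera, target): "xy" ([column, row] in pixels: a listed point, or the origin of a listed thing).
The state is a dict: "time": time; "joints": joint angles; "dq": joint speeds; "joint_efforts": joint torques, N m; "ee_pos": TCP position; "eef_rot": TCP orientation; "wrist_force": force on the tool from outside, world axes, zero at the start; "torque": the same for the moment, N m; "opening": finger opening in m.
Only numpy, scipy, OpenCV 4.12 (cv2) and the standard library are available. Lean on these libraries where they do the work, as an engineer would, in place of code of your own. Each camera call takes 0.05 s, during which the arm holds its last target.

### The job

We are measuring out the marinade: lift the steel measuring cup up off the rail it hangs on and set it down (do not drop it) upright inside the glass baking dish. Then turn the spice carousel by the knob on its post until the steel canister with the hinged flap stands at the front, in the middle of the gap in the splash guard, and finish while still gripping the knob, holding the turntable still for me to scoop. The jars stay standing on it, and the dish and everything else stay where they are.

Things in the scene. Friction and masses are not known exactly. Their poses are not given: they have to be found in the camera images.
- measuring_cup: Steel measuring cup hanging upright on the rail, mouth up: plain cylinder 52 mm across, 60 mm high, wall 2.5 mm, about 0.12 kg. Origin: centre of its underside; z up. On its +x side, level with the rim, a 14 mm wide strap hooks back over the rail: it must rise over 15 mm to come off and is then drawn away along its own -x. Its sides along its y axis are free for the fingers.
- rail_stand: Fixed stand: wooden foot 110 mm deep (x), 300 mm wide (y), 12 mm thick; two 14 mm steel posts 195 mm high at y = +-138 mm; between them a 10 mm round rail along y, 150 mm above the worktop, 30 mm behind the origin (+x). A flat strip below the rail keeps hanging things upright. Origin: centre of the foot's underside; front is -x. A small strainer hangs fixed at y = +108 mm.
- baking_dish: Square clear glass baking dish, open at the top, 190 x 190 mm outside and 50 mm high, walls and floor 6 mm thick, small lugs on its two x sides, 0.9 kg, standing loose on the worktop. Origin: centre of its underside, z up.
- carousel_base: Fixed wooden base disc of the spice carousel, 272 mm across, 12 mm thick, with an upright steel splash guard along its edge, up to 78 mm above the worktop. The guard leaves one gap, 80 degrees wide; the middle of the gap lies on the base's -x side: that is the front. Origin: centre of the underside, on the turntable's axis; z up.
- flap_canister: Round stainless canister, 56 mm across, 88 mm high; half of its flat lid is a hinged flap with a thumb tab that sticks out past the rim (nothing else on the carousel has one). Stands loose on the turntable, its axis 80 mm from the turntable's axis, tab outward. Origin: centre of its underside, 24 mm above the worktop; its -x axis points to the tab.
- canister_seat (a point): The spot on the turntable's floor under the canister, 80 mm from the turntable's axis and 24 mm above the worktop; it turns with the turntable. The canister stays on it when the turntable is turned.
- knob: Round dark wooden knob on top of the turntable's central 12 mm steel post: 34 mm across and 32 mm high. Origin: centre of its underside, 152 mm above the worktop, on the turntable's axis (so the middle of the knob is at 168 mm). It is fixed to the turntable and turns with it.
- turntable (a joint): Angle in rad by which the turntable has been turned since the start, positive anticlockwise seen from above; 0 at the start wherever the canister then is. It turns freely either way without a stop, against a little friction (about 0.06 N m), and stays where it is left. The jars stand loose and rock if it is turned in jerks.
- square_jar: White square jar with a steel lid, 48 mm wide and 82 mm high, loose on the turntable. Origin: centre of its underside.
- tall_jar: White round jar with a steel screw lid, 50 mm across and 88 mm high, loose on the turntable. Origin: centre of its underside.
- knob_pot: Round steel pot with a domed lid and small ball on top, 58 mm across and 77 mm high, loose on the turntable. Origin: centre of its underside.
- cork_jar: Squat white jar with a cork, 58 mm across and 69 mm high, loose on the turntable. Origin: centre of its underside.
- colander: Orange plastic colander, 182 mm across the rim, 220 mm over its two handles, 89 mm high, loose bystander. Origin: centre of its underside.
- skewer_cup: Blue ceramic cup with bamboo skewers standing in it, 70 mm across, 105 mm high, skewers up to 230 mm, loose bystander. Origin: centre of its underside.
- porcelain_spoon: White porcelain soup spoon, 127 mm long and 19 mm high, loose bystander. Origin: under its bowl; the handle points along +x.
- cup_strap (a point): Top of the cup's hooked strap, over the rail: 32 mm from the cup's axis along its +x and 59.5 mm above its underside. The strap's end is 43 mm from the axis and turns down 15 mm behind the rail.
Mind the look-alikes: they are no part of the job. What is shaped like the measuring_cup but orange or red is not meant.

How it is judged:
By the outcome, as a careful person would: the job done as asked, in the order asked, and still so for the second after the job is handed in, while the arm keeps its last pose, push and grip.
It also fails if it takes over 64 s, if anything falls off the work surface, if the arm or the gripper's body presses on something with over 40 N, if the wrist force passes 120 N, or if a joint passes its speed limit or range.

## Working session

There is one attempt and no reset: what is moved stays moved. The work goes in short steps, Python scripts to look and compute and a shell command to move; the robot and the scene stay as the last step left them, time stands still between calls to the robot, and variables do not carry over. Pictures are saved under pics/ and viewed, and the job is handed in when it is done.

```bash
mkdir -p pics; ls
python3 - <<'E'
from rig import manip
import cv2
s=manip.sense()
print(s)
for n in ("side","top","wrist"):
    im=manip.read_camera(n); cv2.imwrite(f"pics/{n}0.png",im[:,:,::-1])
    c=manip.get_calibration(n); print(n,c["K"],c["view"],[k for k in c])
print(manip.sense()["time"],manip.tcp_to_tips)
E
```

```text
pics
{'time': 0.0, 'joints': array([1.20002986e+00, 2.41441465e-01, 3.71397112e-03, 1.33519029e+00,
       1.27804186e-05, 1.57076056e+00]), 'dq': array([ 0.00093756,  0.00163677,  0.00038172, -0.00013742, -0.00068287,
        0.00032745]), 'joint_efforts': array([ 7.15710630e-04, -3.72317469e+01,  2.52407813e+01,  1.69026526e-02,
        1.24384142e-04, -1.34301562e-06]), 'ee_pos': array([0.18094652, 0.46547308, 0.24939477]), 'eef_rot': array([-2.01816078e-04,  1.84305541e-01,  9.82868426e-01, -1.04137141e-03]), 'wrist_force': array([ 0.52926517, -0.27600513,  0.40189947]), 'torque': array([-0.03856968,  0.03750386, -0.03439484]), 'opening': 0.08532681900579984}
side [[383.87462676   0.         272.63036873]
 [  0.         383.87462676 213.79063809]
 [  0.           0.           1.        ]] [[ 0.85390288 -0.52041694 -0.00400981 -0.48159464]
 [ 0.26239103  0.4238532   0.86689066 -0.24889292]
 [-0.44944502 -0.74129257  0.4984822  -0.79280127]
 [ 0.          0.          0.          1.        ]] ['K', 'view']
top [[392.50578035   0.         280.57613399]
 [  0.         392.50578035 211.48003052]
 [  0.           0.           1.        ]] [[-0.04816164 -0.99883827 -0.00159954 -0.00687095]
 [ 0.97600098 -0.04740085  0.21254469 -0.55969739]
 [-0.21237359  0.00867535  0.97715004 -1.09741771]
 [ 0.          0.          0.          1.        ]] ['K', 'view']
wrist [[306.51384839   0.         276.99845916]
 [  0.         306.51384839 207.36238652]
 [  0.           0.           1.        ]] [[ 0.36315325  0.93172873 -0.00113585 -0.50098137]
 [-0.88682879  0.34527853 -0.30711142  0.03978719]
 [-0.28575235  0.11253582  0.95167289 -0.38099892]
 [ 0.          0.          0.          1.        ]] ['K', 'view']
0.15 0.019
```

View pics/side0.png

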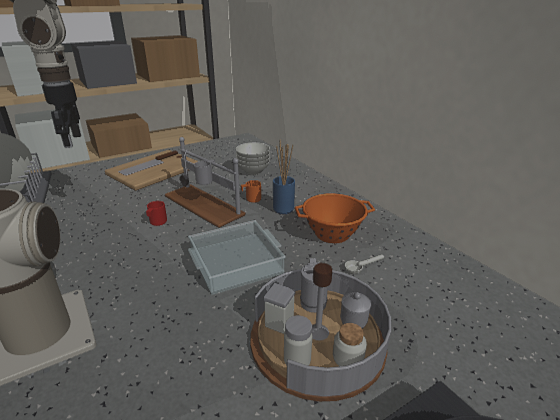

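View pics/top0.png

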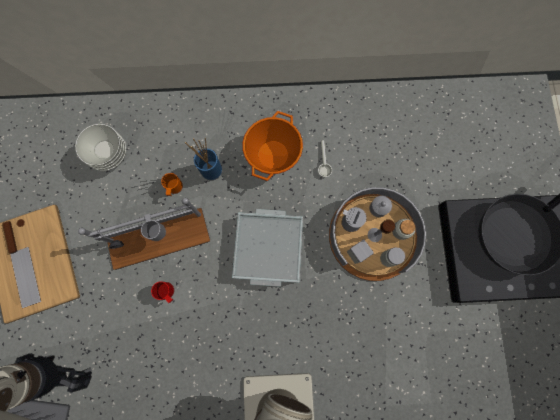

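View pics/wrist0.png

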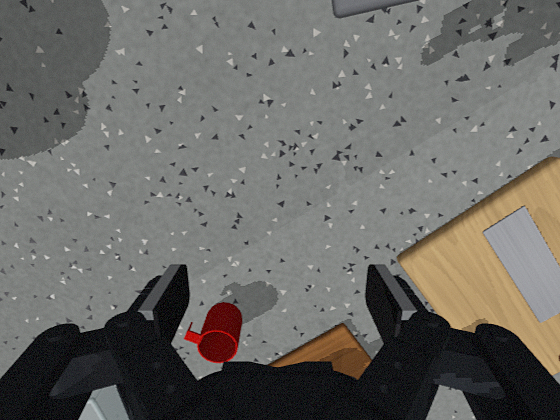

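The side and top views show the steel cup on the rail at about (205,172) side and (152,230) top. The dish is at (237,255) side and (268,248) top, and the carousel at (320,330) side and (378,233) top. Next I'll run the networks and triangulate.

```bash
cat > h.py <<'E'
from rig import manip
import numpy as np, cv2
from scipy.spatial.transform import Rotation as R
def proj(c,P):
    P=np.atleast_2d(P); p=(c["view"][:3,:3]@P.T).T+c["view"][:3,3]
    q=np.c_[p[:,0],-p[:,1],-p[:,2]]; u=(c["K"]@q.T).T
    return u[:,:2]/u[:,2:]
def ray(c,uv):
    d=np.linalg.inv(c["K"])@np.array([uv[0],uv[1],1.]); d=np.array([d[0],-d[1],-d[2]])
    Rm=c["view"][:3,:3]; return -Rm.T@c["view"][:3,3], Rm.T@d
def atz(c,uv,z):
    o,d=ray(c,uv); return o+d*(z-o[2])/d[2]
def tri(l):
    A=np.zeros((3,3));b=np.zeros(3)
    for c,uv in l:
        o,d=ray(c,uv); d=d/np.linalg.norm(d); M=np.eye(3)-np.outer(d,d); A+=M;b+=M@o
    return np.linalg.solve(A,b)
def TR(s):
    q=s["eef_rot"]; return R.from_quat([q[1],q[2],q[3],q[0]])
E
python3 - <<'E'
from h import *
for n in ("side","top"):
  c=manip.get_calibration(n)
  for t,z in (("measuring_cup",.09),("cup_strap",.155),("baking_dish",0),("carousel_base",0),("flap_canister",.024),("canister_seat",.024),("knob",.152),("rail_stand",0)):
    r=manip.tip_of(n,t)[:3]
    print(n,t,[(np.round(a["xy"],1).tolist(),round(a["p"],2),np.round(atz(c,a["xy"],z),3)[:2].tolist()) for a in r])
t=cv2.imread("pics/top0.png"); s=cv2.imread("pics/side0.png")
cv2.imwrite("pics/t_car.png",cv2.resize(t[180:290,320:440],None,fx=5,fy=5,interpolation=2))
cv2.imwrite("pics/s_car.png",cv2.resize(s[255:400,240:400],None,fx=4,fy=4,interpolation=2))
cv2.imwrite("pics/t_cup.png",cv2.resize(t[180:280,80:220],None,fx=5,fy=5,interpolation=2))
cv2.imwrite("pics/s_cup.png",cv2.resize(s[125:235,150:270],None,fx=5,fy=5,interpolation=2))
E
```

```text
side measuring_cup [([206.3, 180.1], 0.92, [0.52, 0.336]), ([157.1, 221.7], 0.9, [0.309, 0.163]), ([253.3, 201.0], 0.77, [0.579, 0.131])]
side cup_strap [([209.6, 161.9], 0.86, [0.531, 0.322]), ([144.1, 207.6], 0.77, [0.278, 0.134]), ([236.5, 262.8], 0.28, [0.37, -0.184])]
side baking_dish [([354.0, 321.4], 0.59, [0.577, -0.313]), ([237.5, 260.2], 0.58, [0.463, 0.012]), ([348.6, 354.9], 0.4, [0.509, -0.374])]
side carousel_base []
side flap_canister [([314.3, 302.3], 0.65, [0.523, -0.241])]
side canister_seat [([314.4, 305.2], 0.68, [0.518, -0.249])]
side knob [([319.1, 281.1], 0.9, [0.476, -0.309]), ([311.0, 302.2], 0.15, [0.431, -0.346])]
side rail_stand [([204.3, 203.9], 0.84, [0.51, 0.349])]
top measuring_cup [([176.1, 182.7], 0.81, [0.653, 0.267]), ([153.4, 228.5], 0.7, [0.52, 0.33]), ([164.8, 287.4], 0.62, [0.354, 0.295])]
top cup_strap [([164.6, 300.1], 0.93, [0.319, 0.277]), ([170.1, 190.6], 0.85, [0.611, 0.266]), ([145.7, 218.7], 0.74, [0.536, 0.331])]
top baking_dish [([272.1, 248.1], 0.93, [0.459, -0.003])]
top carousel_base []
top flap_canister [([347.0, 223.2], 0.57, [0.521, -0.233])]
top canister_seat [([355.2, 222.0], 0.72, [0.523, -0.258])]
top knob [([385.2, 225.2], 0.55, [0.487, -0.312])]
top rail_stand [([157.0, 237.0], 0.85, [0.51, 0.348]), ([324.7, 169.6], 0.59, [0.701, -0.181]), ([269.8, 247.6], 0.39, [0.461, 0.004])]
```

View pics/t_car.png

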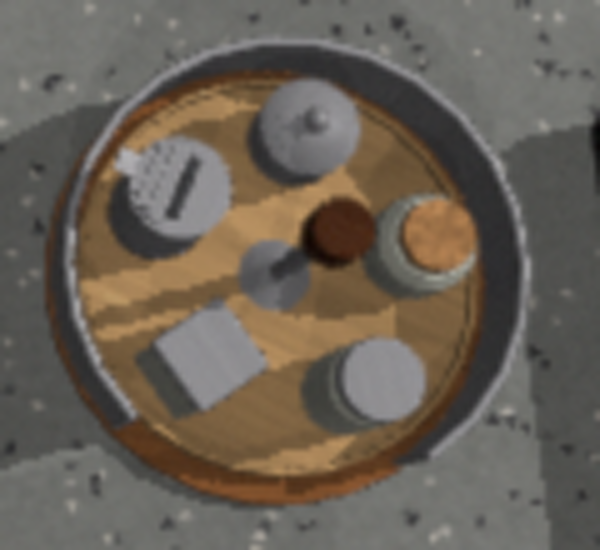

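View pics/s_car.png

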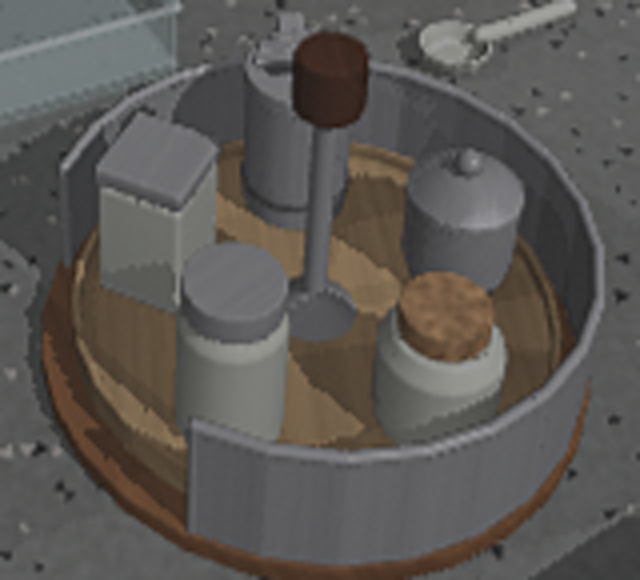

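View pics/t_cup.png

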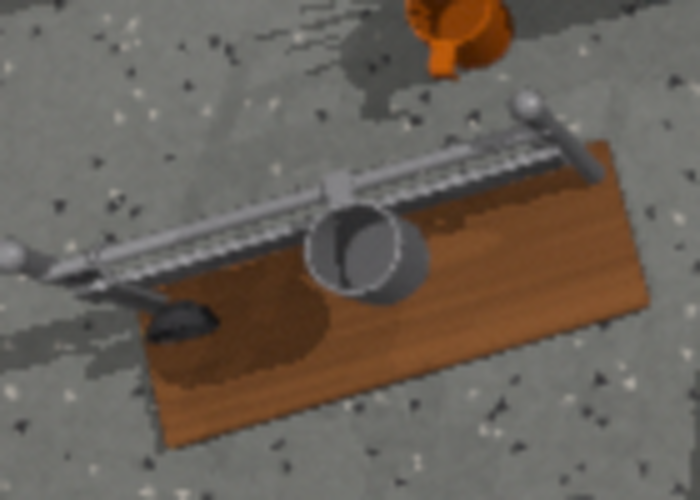

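View pics/s_cup.png

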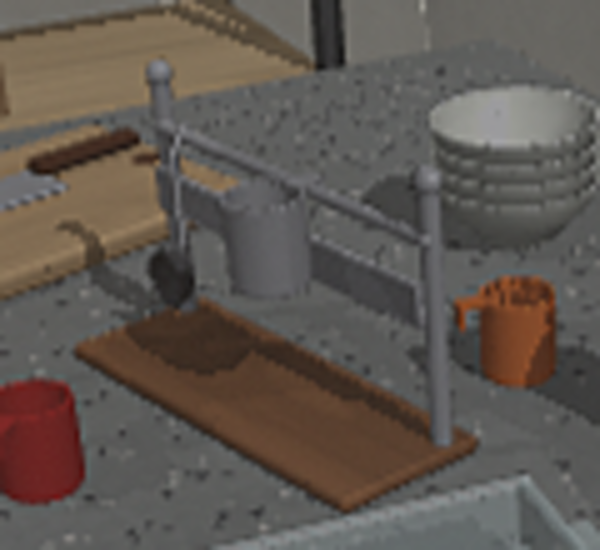

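The zooms show the flap canister at top-crop (180,190) with its tab at (128,160). The guard gap faces the robot, ending at crop (125,420) and (430,455). The strap of the cup sits over the rail at (338,185). I'll fit poses from these features in both views.

```bash
cat > fit.py <<'E'
from h import *
from scipy.optimize import least_squares
C={n:manip.get_calibration(n) for n in("side","top")}
def T(a,b,s): return np.array([a/5+80,b/5+180])
tc=lambda a,b:(a/5+80-.4,b/5+180-.4); sc=lambda a,b:(a/5+150-.4,b/5+125-.4)
tk=lambda a,b:(a/5+320-.4,b/5+180-.4); sk=lambda a,b:(a/4+240-.4,b/4+255-.4)
# rail stand
obs=[("top",(-.055,.15,.012),tc(165,448)),("top",(-.055,-.15,.012),tc(648,303)),("top",(.055,-.15,.012),tc(605,143)),
("top",(.03,-.138,.197),tc(528,105)),("top",(.03,.138,.197),tc(12,255)),
("side",(-.055,-.15,.012),sc(347,505)),("side",(.055,-.15,.012),sc(475,440)),("side",(-.055,.15,.012),sc(78,350)),
("side",(.03,-.138,.197),sc(428,180)),("side",(.03,.138,.197),sc(159,70))]
def f(p):
    r=[]
    Rz=R.from_euler("z",p[2]).as_matrix()
    for n,l,uv in obs: r+=list(proj(C[n],Rz@np.array(l)+[p[0],p[1],0])[0]-uv)
    return r
s=least_squares(f,[.51,.348,0.2]); print("stand",s.x,np.degrees(s.x[2]),np.round(s.fun,1))
yaw=s.x[2]; so=s.x[:2]
# cup
print("cup origin tri",tri([(C["side"],(206.3,180.1)),(C["top"],(153.4,228.5))]),"strap tri",tri([(C["side"],(209.6,161.9)),(C["top"],(145.7,218.7))]))
rimS=sc(262,193); rimT=tc(352,249)
pr=tri([(C["side"],rimS),(C["top"],rimT)]); print("rim tri",pr)
st=tri([(C["side"],sc(300,190)),(C["top"],tc(338,183))]); print("strap manual",st)
for P in (pr,st):
    print("local",R.from_euler("z",-yaw).apply(P-[*so,0]))
# knob & carousel
print("knob tri",tri([(C["side"],(319.1,281.1)),(C["top"],(385.2,225.2))]))
print("knob top", tri([(C["side"],sk(331,57)),(C["top"],tk(340,222))]))
ga=[tri([(C["side"],sk(67,165)),(C["top"],tk(122,422))]),tri([(C["side"],sk(190,425)),(C["top"],tk(432,456))])]
print("gap ends",ga,[atz(C["top"],tk(122,422),.078),atz(C["top"],tk(432,456),.078)],[atz(C["side"],sk(67,165),.078),atz(C["side"],sk(190,425),.078)])
print("tab",atz(C["top"],tk(128,160),.112),atz(C["side"],sk(290,22),.112))
print("canister top",atz(C["top"],tk(180,188),.112),atz(C["side"],sk(290,65),.112))
E
python3 fit.py
```

```text
stand [0.50561978 0.34046391 0.2372612 ] 13.59406521858205 [ 0.3  0.2  1.3  1.   1.2 -1.   0.4  1.  -1.1  0.5 -0.2 -0.5  1.9 -0.5
 -0.3 -1.5 -0.4 -2.7 -0.2 -2.3]
cup origin tri [0.51876335 0.32956878 0.09304591] strap tri [0.53625227 0.33241733 0.15033111]
rim tri [0.505158   0.31755932 0.15787011]
strap manual [0.53944816 0.33019743 0.14882484]
local [-0.00583237 -0.02215438  0.15787011]
local [ 0.03046764 -0.01792993  0.14882484]
knob tri [ 0.48239007 -0.30945138  0.1515531 ]
knob top [ 0.48354262 -0.31007194  0.17874351]
gap ends [array([ 0.39711828, -0.20648968,  0.07472731]), array([ 0.36551878, -0.3763328 ,  0.07871317])] [array([ 0.3947715 , -0.20509437,  0.078     ]), array([ 0.36742289, -0.37743163,  0.078     ])] [array([ 0.39764304, -0.21024469,  0.078     ]), array([ 0.36383988, -0.37531137,  0.078     ])]
tab [ 0.53828109 -0.21501794  0.112     ] [ 0.53663163 -0.2084784   0.112     ]
canister top [ 0.52084254 -0.24280481  0.112     ] [ 0.51471035 -0.23815416  0.112     ]
```

```bash
cat >> h.py <<'E'
def down(yaw):  # tool z down, tool y along +-(-sin,cos)
    return [R.from_matrix(np.array([[np.cos(yaw),np.sin(yaw),0],[np.sin(yaw),-np.cos(yaw),0],[0,0,-1.]])), R.from_matrix(np.array([[-np.cos(yaw),-np.sin(yaw),0],[-np.sin(yaw),np.cos(yaw),0],[0,0,-1.]]))]
def delta(pos,rot):
    s=manip.sense(); r0=TR(s)
    print("shift mm",np.round(r0.inv().apply(np.array(pos)-s["ee_pos"])*1000,1),"turn deg",np.round(np.degrees((r0.inv()*rot).as_rotvec()),1))
def st():
    s=manip.sense(); print("t",round(s["time"],2),"pos",np.round(s["ee_pos"],4),"F",np.round(s["wrist_force"],1),"op",round(s["opening"],4),"j",np.round(s["joints"],2)); return s
E
python3 - <<'E'
from h import *
s=st(); r=TR(s); print(r.as_matrix().round(3))
c=manip.get_calibration("wrist"); o=-c["view"][:3,:3].T@c["view"][:3,3]
print("cam in tool",r.inv().apply(o-s["ee_pos"]), "look",r.inv().apply(-c["view"][2,:3]))
y=0.2373
for d in down(y): delta([0.506-.03*np.cos(y),0.319-.03*np.sin(y),.235],d)
E
```

```text
t 0.95 pos [0.1812 0.466  0.2503] F [-0.  -0.4 -0.7] op 0.0856 j [ 1.2   0.24  0.    1.34 -0.    1.57]
[[-0.932  0.362  0.   ]
 [ 0.362  0.932 -0.   ]
 [-0.    -0.    -1.   ]]
cam in tool [ 0.0787151   0.00173678 -0.12463084] look [-3.07097915e-01  2.27680516e-04  9.51677897e-01]
shift mm [-331.4  -36.4   15.3] turn deg [  0.    0.  145.2]
shift mm [-331.4  -36.4   15.3] turn deg [ -0.    0.  -34.8]
```

```bash
python3 -m creep '[[[-40,-4,0,0,0,-4],[-100,-10,0,0,0,-12],[-160,-18,0,0,0,-20],[-220,-25,4,0,0,-28],[-270,-30,8,0,0,-34.8]]]' 1 40; python3 -m creep '[[[-40,-14,6,0,0,0],[-61,-6,8,0,0,0],[-61,-6,8,0,0,0]]]'
python3 - <<'E'
from h import *
y=.2373
delta([0.506-.03*np.cos(y),0.319-.03*np.sin(y),.235],down(y)[1])
im=manip.read_camera("wrist");cv2.imwrite("pics/w1.png",im[:,:,::-1])
for t in("measuring_cup","cup_strap","rail_stand"): print(t,[(np.round(a["xy"],1),round(a["p"],2)) for a in manip.tip_of("wrist",t)])
E
```

```text
time: 1.58
ee_pos: [0.4239, 0.339, 0.2424]
eef_rot: [0.0, -0.12, 0.993, 0.0]
wrist_force: [0.2, 0.8, 0.1]
opening: 0.0851
time: 1.95
ee_pos: [0.4837, 0.3486, 0.2332]
eef_rot: [-0.0, -0.117, 0.993, -0.0]
wrist_force: [-0.1, -0.0, -0.7]
opening: 0.0852
shift mm [ 15.3 -34.   -1.7] turn deg [-0.  -0.1 -0.1]
measuring_cup [(array([238.5, 218.1]), 0.82), (array([279.7,  45.7]), 0.69), (array([210.4, 300.7]), 0.65)]
cup_strap [(array([200.3, 306.9]), 0.74), (array([235.3, 285.5]), 0.59)]
rail_stand [(array([268.4, 195. ]), 0.93)]
```

View pics/w1.png

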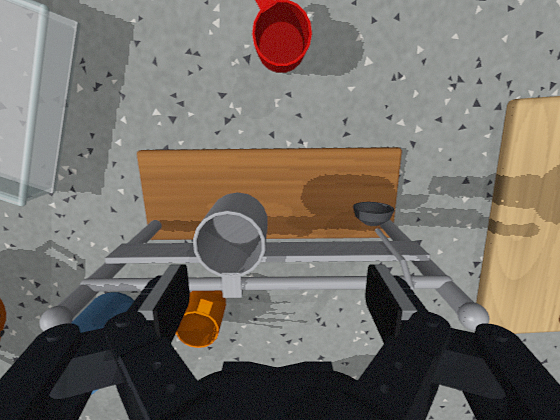

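The steel cup's rim is centred at about (230,244), its strap over the rail at (232,285). The foot's front corners are at (138,150) and (402,149).

Run:
```python
from h import *
c=manip.get_calibration("wrist")
for z in(.150,.155,.158):
    a,b,m=[atz(c,u,z) for u in((193,244),(267,244),(230,244))]; print(z,"width",np.linalg.norm(a-b),"ctr",m)
m=atz(c,(230,244),.156)
A=atz(c,(138,150),.012);B=atz(c,(402,149),.012); print(A,B,np.linalg.norm(A-B),"yaw",np.degrees(np.arctan2(-(B-A)[0],(B-A)[1])))
r1=atz(c,(130,285.5),.15);r2=atz(c,(410,282.5),.15); print("rail yaw",np.degrees(np.arctan2(-(r2-r1)[0],(r2-r1)[1])))
S=atz(c,(232,286),.156); d=(S-m)[:2]; print("strap",S,"dist",np.linalg.norm(d),"ang",np.degrees(np.arctan2(d[1],d[0])))
ct=manip.get_calibration("top");cs=manip.get_calibration("side")
print("tri3",tri([(c,(230,244)),(ct,(150,229.4)),(cs,(202,163.2))]))
for y in (.2373,): delta([m[0],m[1],.235],down(y)[1])
st()
```

```text
0.15 width 0.05518503151084223 ctr [0.50764746 0.32026008 0.15      ]
0.155 width 0.05386598646176391 ctr [0.50521614 0.32053266 0.155     ]
0.158 width 0.05307455943231696 ctr [0.50375735 0.32069622 0.158     ]
[0.48556611 0.19064567 0.012     ] [0.41511161 0.4783187  0.012     ] 0.2961749576841317 yaw 13.761528631465435
rail yaw 14.230268549788956
strap [0.5386456  0.32863532 0.156     ] dist 0.03485755415964723 ang 13.349275090594718
tri3 [0.50541212 0.31947394 0.15623643]
shift mm [-15.7 -32.7  -0.4] turn deg [-0. -0.  0.]
t 2.15 pos [0.4818 0.3487 0.2346] F [-0.4 -0.3  0.2] op 0.0856 j [0.63 0.44 0.25 1.38 0.   0.39]
```

```bash
python3 -m creep '[[[-16,-33,0,0,0,0.3],[-16,-33,20,0,0,0.3],[-16,-33,50,0,0,0.3],[-16,-33,80,0,0,0.3],[-16,-33,101,0,0,0.3]]]'; python3 -m creep '[[[0,0,0,0,0,0],[0,0,0,0,0,0]]]'
python3 - <<'E'
from h import *
st()
im=manip.read_camera("wrist");cv2.imwrite("pics/w2.png",im[:,:,::-1])
im=manip.read_camera("side");cv2.imwrite("pics/s2.png",cv2.resize(im[80:235,120:300,::-1],None,fx=4,fy=4,interpolation=2))
E
```

```text
time: 2.78
ee_pos: [0.5046, 0.3202, 0.1325]
eef_rot: [-0.001, -0.116, 0.993, -0.0]
wrist_force: [0.2, -0.1, 0.1]
opening: 0.0855
time: 3.02
ee_pos: [0.5061, 0.3209, 0.1347]
eef_rot: [0.001, -0.116, 0.993, 0.0]
wrist_force: [-0.1, 0.3, 1.6]
opening: 0.0852
t 3.02 pos [0.5061 0.3209 0.1347] F [-0.1  0.3  1.6] op 0.0852 j [ 0.57  0.5   0.08  1.15 -0.    0.33]
```

View pics/w2.png

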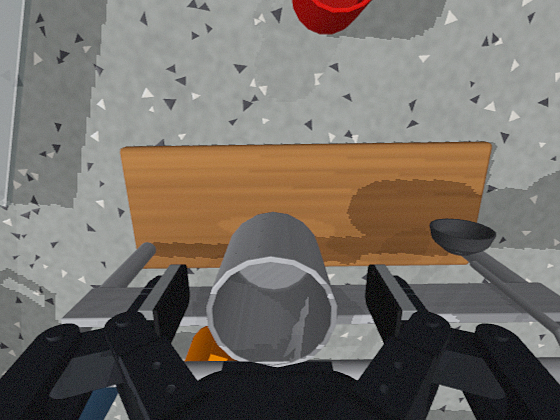

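View pics/s2.png

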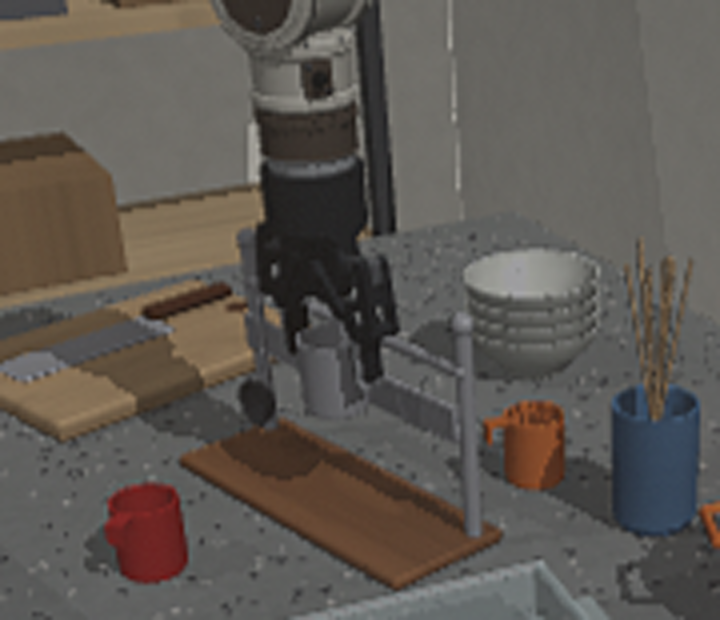

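The fingers straddle the cup: rim centre about (272,310), pads at columns 186 and 368. I'll check the offset and then close.

```bash
python3 - <<'E'
from h import *
c=manip.get_calibration("wrist"); s=manip.sense()
for uv in((272,310),(208,310),(336,310)):
    P=atz(c,uv,.157); print(P, TR(s).inv().apply(P-s["ee_pos"])*1000)
E
python3 -m creep '[[[0,0,0,0,0,0],[0,0,0,0,0,0],[0,0,0,0,0,0],[0,0,0,0,0,0],[0,0,0,0,0,0]]]' 0.3 35
```

```text
[0.50470499 0.31987034 0.157     ] [  2.00698954  -0.65010349 -21.97356097]
[0.51044991 0.29528439 0.157     ] [  2.06102978 -25.89826784 -21.99779331]
[0.49895521 0.34447711 0.157     ] [  1.95290355  24.61943484 -21.94930812]
time: 3.75
ee_pos: [0.5062, 0.3203, 0.1341]
eef_rot: [0.0, -0.115, 0.993, 0.0]
wrist_force: [-1.5, -1.7, 4.9]
opening: 0.0517
```

```bash
python3 -m creep '[[[0,0,-4,0,0,0],[0,0,-10,0,0,0],[0,0,-18,0,0,0],[0,0,-25,0,0,0],[0,0,-28,0,0,0]]]'
python3 - <<'E'
from h import *
st()
im=manip.read_camera("side");cv2.imwrite("pics/s3.png",cv2.resize(im[80:235,120:300,::-1],None,fx=4,fy=4,interpolation=2))
im=manip.read_camera("wrist");cv2.imwrite("pics/w3.png",im[:,:,::-1])
E
```

```text
time: 4.38
ee_pos: [0.506, 0.3205, 0.1622]
eef_rot: [0.0, -0.115, 0.993, 0.0]
wrist_force: [-0.3, 0.1, -1.9]
opening: 0.052
t 4.38 pos [0.506  0.3205 0.1622] F [-0.3  0.1 -1.9] op 0.052 j [0.56 0.48 0.13 1.21 0.   0.33]
```

View pics/s3.png

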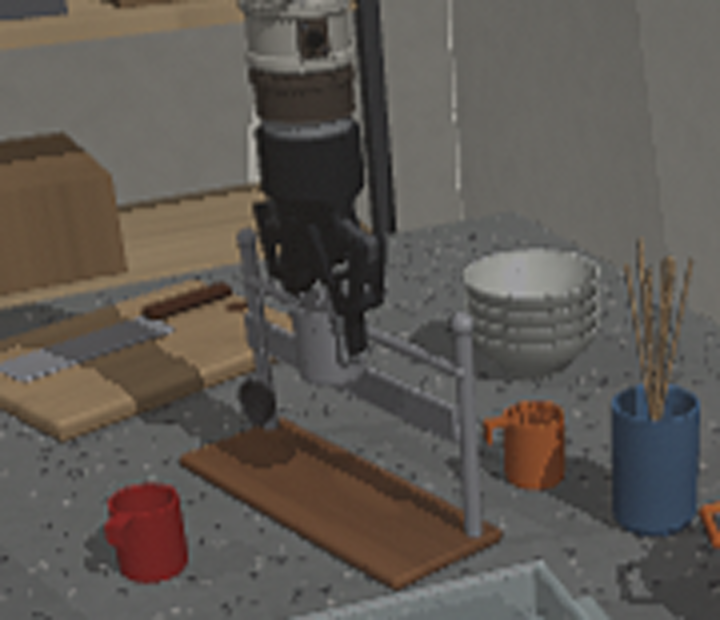

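View pics/w3.png

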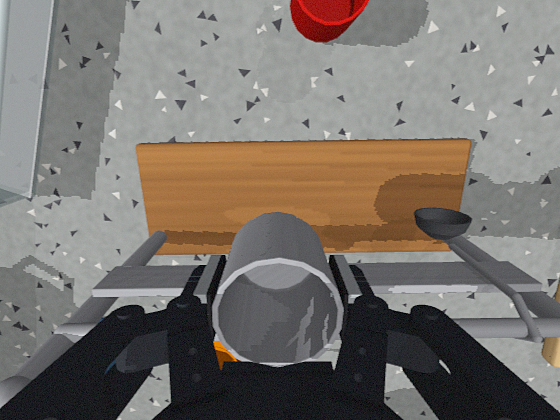

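The cup rose with the gripper and the strap is clear of the rail. Now I'll raise it a little more and draw it away along −x, and measure the dish.

```bash
python3 -m creep '[[[0,0,-8,0,0,0],[20,0,-12,0,0,0],[55,0,-14,0,0,0],[80,0,-14,0,0,0],[80,0,-14,0,0,0]]]'
python3 - <<'E'
from h import *
st()
im=manip.read_camera("top");cv2.imwrite("pics/t4.png",im[:,:,::-1]); 
print("top",manip.tip_of("top","baking_dish")[:2])
cv2.imwrite("pics/t4d.png",cv2.resize(im[200:300,130:320,::-1],None,fx=4,fy=4,interpolation=2))
im=manip.read_camera("side");cv2.imwrite("pics/s4d.png",cv2.resize(im[130:300,150:300,::-1],None,fx=4,fy=3.5,interpolation=2))
E
```

```text
time: 5.1
ee_pos: [0.4266, 0.3016, 0.1758]
eef_rot: [-0.0, -0.116, 0.993, -0.0]
wrist_force: [1.3, 0.3, -1.7]
opening: 0.0517
t 5.1 pos [0.4266 0.3016 0.1758] F [ 1.3  0.3 -1.7] op 0.0517 j [ 0.62  0.33 -0.07  1.17  0.    0.38]
top [{'xy': [270.4, 248.3], 'p': 0.64}]
```

View pics/t4d.png

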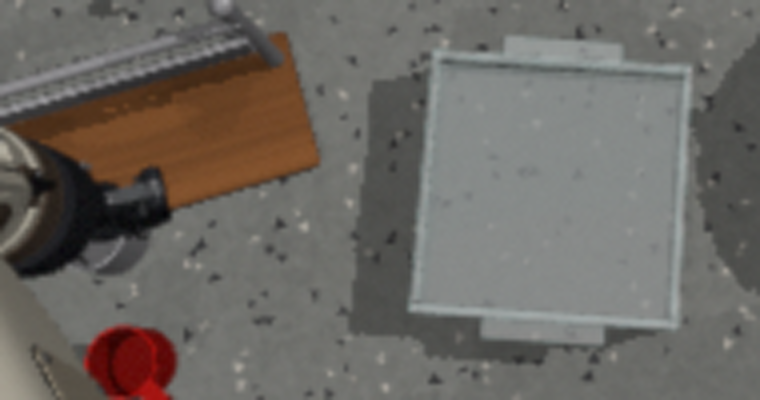

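View pics/s4d.png

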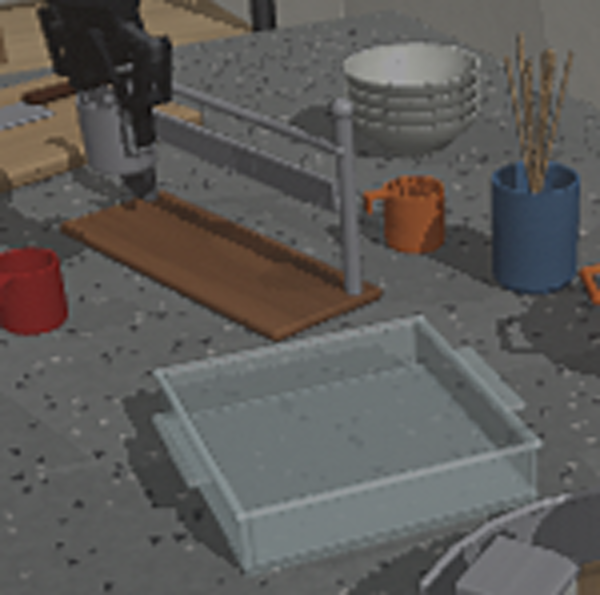

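The dish's rim corners in the top crop are (433,55), (690,67), (676,325) and (411,310). In the side crop they are (158,373), (421,320), (540,442) and (242,520).

Run:
```python
from h import *
ct=manip.get_calibration("top");cs=manip.get_calibration("side")
T=[(433,55),(690,67),(676,325),(411,310)]; S=[(421,320),(540,442),(242,520),(158,373)]
P=np.array([atz(ct,(a/4+130,b/4+200),.05) for a,b in T]); Q=np.array([atz(cs,(a/4+150,b/3.5+130),.05) for a,b in S])
print(P.round(4),P.mean(0));print(Q.round(4),Q.mean(0))
print([np.linalg.norm(P[i]-P[i-1]).round(3) for i in range(4)])
m=(P.mean(0)+Q.mean(0))/2; s=manip.sense(); delta([m[0],m[1],.176],TR(s))
```

```text
[[ 0.5601  0.092   0.05  ]
 [ 0.5418 -0.0982  0.05  ]
 [ 0.3541 -0.0769  0.05  ]
 [ 0.3738  0.1125  0.05  ]] [0.45744402 0.0073542  0.05      ]
[[ 0.56    0.0874  0.05  ]
 [ 0.5414 -0.0957  0.05  ]
 [ 0.3519 -0.0784  0.05  ]
 [ 0.3737  0.1111  0.05  ]] [0.45673923 0.00606153 0.05      ]
[np.float64(0.187), np.float64(0.191), np.float64(0.189), np.float64(0.19)]
shift mm [  40.5 -294.3   -0.4] turn deg [0. 0. 0.]
```

```bash
python3 -m creep '[[[5,-30,0,0,0,0],[13,-85,0,0,0,0],[21,-143,0,0,0,0],[29,-201,0,0,0,0],[36,-255,0,0,0,0]]]'; python3 -m creep '[[[4,-30,0,0,0,0],[5,-39,0,0,0,0],[5,-39,20,0,0,0],[5,-39,55,0,0,0],[5,-39,80,0,0,0]]]';python3 -m creep '[[[0,0,15,0,0,0],[0,0,25,0,0,0],[0,0,32,0,0,0],[0,0,36,0,0,0],[0,0,36,0,0,0]]]'
python3 - <<'E'
from h import *
st()
im=manip.read_camera("side");cv2.imwrite("pics/s5.png",cv2.resize(im[130:300,150:320,::-1],None,fx=4,fy=3.5,interpolation=2))
im=manip.read_camera("wrist");cv2.imwrite("pics/w5.png",im[:,:,::-1])
E
```

```text
time: 5.88
ee_pos: [0.4528, 0.0435, 0.1756]
eef_rot: [0.001, -0.115, 0.993, -0.0]
wrist_force: [1.4, -0.0, -1.1]
opening: 0.052
time: 6.5
ee_pos: [0.4559, 0.0071, 0.0941]
eef_rot: [-0.0, -0.116, 0.993, 0.0]
wrist_force: [0.4, 0.0, -1.5]
opening: 0.0516
time: 7.12
ee_pos: [0.4557, 0.0065, 0.0594]
eef_rot: [0.0, -0.115, 0.993, 0.0]
wrist_force: [-0.4, 0.7, -1.0]
opening: 0.0519
t 7.12 pos [0.4557 0.0065 0.0594] F [-0.4  0.7 -1. ] op 0.0519 j [ 0.01  0.34 -0.41  0.82  0.   -0.22]
```

View pics/s5.png

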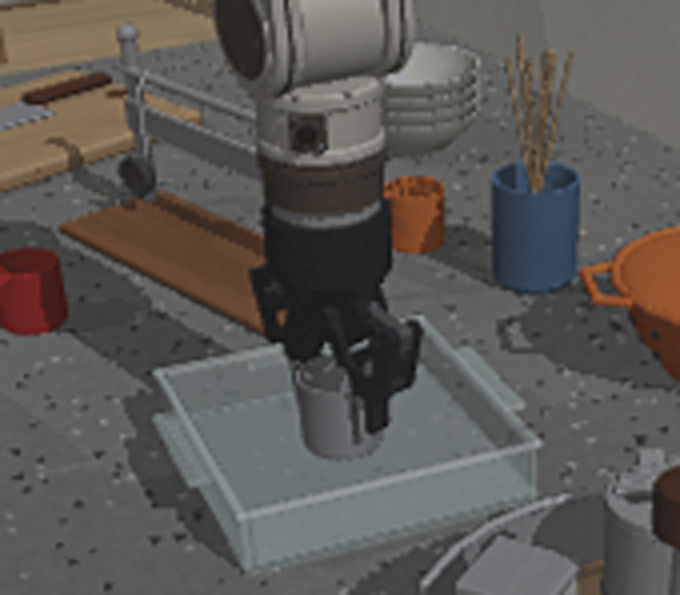

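View pics/w5.png

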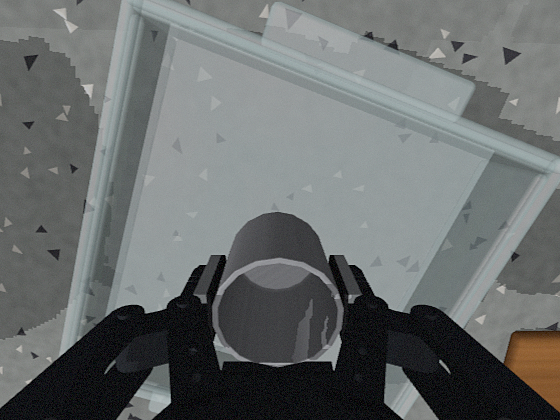

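The cup hangs well inside the dish, about 16 mm above its floor. Next is a slow descent to contact.

```bash
python3 -m creep '[[[0,0,5,0,0,0],[0,0,10,0,0,0],[0,0,12,0,0,0],[0,0,12,0,0,0]]]'; python3 -m creep '[[[0,0,1,0,0,0],[0,0,2,0,0,0],[0,0,2,0,0,0]]]'; python3 -m creep '[[[0,0,1,0,0,0],[0,0,1,0,0,0]]]'; python3 -m creep '[[[0,0,1,0,0,0],[0,0,1,0,0,0]]]'
```

```text
time: 7.72
ee_pos: [0.4554, 0.0064, 0.047]
eef_rot: [-0.0, -0.115, 0.993, 0.0]
wrist_force: [-0.4, 1.4, -1.8]
opening: 0.0516
time: 8.1
ee_pos: [0.4556, 0.0064, 0.0453]
eef_rot: [-0.0, -0.115, 0.993, -0.0]
wrist_force: [0.9, 0.8, -1.3]
opening: 0.0517
time: 8.35
ee_pos: [0.4555, 0.0064, 0.0442]
eef_rot: [-0.0, -0.115, 0.993, -0.0]
wrist_force: [0.9, 0.9, -1.5]
opening: 0.0515
time: 8.6
ee_pos: [0.4557, 0.0065, 0.0433]
eef_rot: [0.0, -0.115, 0.993, 0.0]
wrist_force: [0.7, 0.2, -1.4]
opening: 0.0516
```

```bash
for i in 1 2; do python3 -m creep '[[[0,0,1,0,0,0],[0,0,1,0,0,0]]]' | grep -E 'pos|force'; done
```

```text
ee_pos: [0.456, 0.0065, 0.0431]
wrist_force: [-1.1, 0.4, 5.2]
ee_pos: [0.4562, 0.0065, 0.0429]
wrist_force: [-2.2, 0.0, 13.3]
```

Contact with the floor came at z ≈ 0.043. I'll ease off 1 mm, release, and go up.

```bash
python3 -m creep '[[[0,0,-1,0,0,0],[0,0,-1,0,0,0]]]'; python3 -m creep '[[[0,0,0,0,0,0],[0,0,0,0,0,0],[0,0,0,0,0,0],[0,0,0,0,0,0]]]' 0.9; python3 -m creep '[[[0,0,-10,0,0,0],[0,0,-35,0,0,0],[0,0,-80,0,0,0],[0,0,-130,0,0,0],[0,0,-185,0,0,0]]]'
python3 - <<'E'
from h import *
st()
im=manip.read_camera("side");cv2.imwrite("pics/s6.png",cv2.resize(im[130:300,150:320,::-1],None,fx=4,fy=3.5,interpolation=2))
im=manip.read_camera("wrist");cv2.imwrite("pics/w6.png",im[:,:,::-1])
E
```

```text
time: 9.35
ee_pos: [0.4561, 0.0065, 0.043]
eef_rot: [0.001, -0.115, 0.993, 0.0]
wrist_force: [-1.4, 0.1, 7.7]
opening: 0.0515
time: 9.85
ee_pos: [0.4555, 0.0065, 0.0421]
eef_rot: [-0.0, -0.115, 0.993, 0.0]
wrist_force: [0.1, 0.1, -0.0]
opening: 0.0768
time: 10.48
ee_pos: [0.455, 0.0064, 0.2293]
eef_rot: [-0.0, -0.115, 0.993, -0.0]
wrist_force: [1.2, 0.3, 0.0]
opening: 0.0764
t 10.47 pos [0.455  0.0064 0.2293] F [1.2 0.3 0. ] op 0.0764 j [ 0.01  0.16 -0.15  1.26 -0.   -0.22]
```

View pics/s6.png

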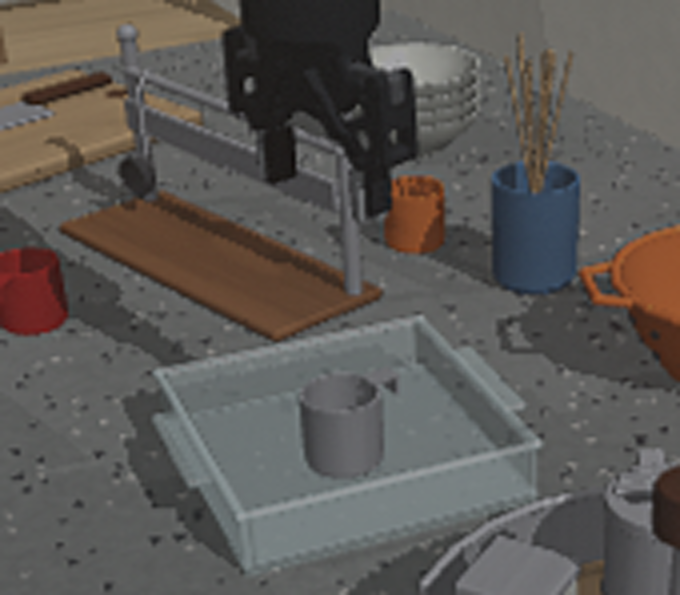

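View pics/w6.png

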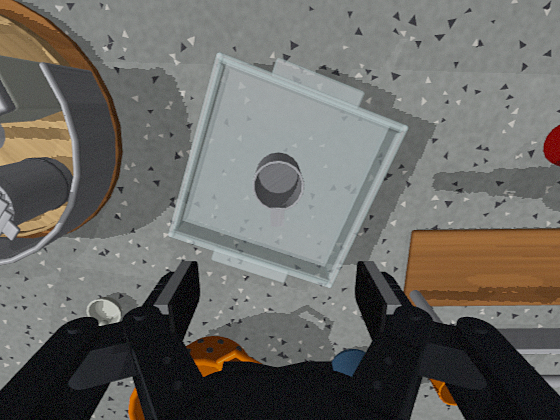

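The cup stands upright in the dish, with the side-view rim at (342,390), and the dish corners are unchanged. Now I'll go over the carousel, turning the tool so that its camera side faces the canister.

```bash
python3 -m creep '[[[6,-40,-5,0,0,10],[14,-95,-10,0,0,20],[22,-150,-10,0,0,30],[30,-205,-10,0,0,40],[36,-250,-10,0,0,50]]]' 1
python3 - <<'E'
from h import *
st(); delta([.483,-.3105,.24],down(np.radians(64-180))[1])
E
```

```text
time: 11.2
ee_pos: [0.4775, -0.2472, 0.2373]
eef_rot: [0.0, 0.318, 0.948, -0.0]
wrist_force: [0.5, 0.2, -0.0]
opening: 0.0852
t 11.2 pos [ 0.4775 -0.2472  0.2373] F [ 0.5  0.2 -0. ] op 0.0852 j [-0.48  0.32  0.08  1.33  0.    0.17]
shift mm [-42.6 -47.2  -2.7] turn deg [ 0.   0.  78.9]
```

```bash
python3 -m creep '[[[-10,-10,-2,0,0,10],[-20,-22,-3,0,0,20],[-30,-34,-3,0,0,30],[-38,-42,-3,0,0,40],[-42.6,-47.2,-3,0,0,50]]]' 1; python3 -m creep '[[[0,0,0,0,0,10],[0,0,0,0,0,20],[0,0,0,0,0,28.9],[0,0,0,0,0,28.9]]]' 1
python3 - <<'E'
from h import *
s=st(); x=TR(s).as_matrix()[:,0]; print("tool x ang",np.degrees(np.arctan2(x[1],x[0])))
im=manip.read_camera("wrist");cv2.imwrite("pics/w7.png",im[:,:,::-1])
for t in("knob","flap_canister","canister_seat","carousel_base"): print(t,[(np.round(a["xy"],1),round(a["p"],2)) for a in manip.tip_of("wrist",t)[:3]])
E
```

```text
time: 11.82
ee_pos: [0.4835, -0.3089, 0.24]
eef_rot: [-0.0, 0.689, 0.725, -0.0]
wrist_force: [-0.0, 0.4, -0.3]
opening: 0.0855
time: 12.32
ee_pos: [0.4835, -0.3083, 0.2401]
eef_rot: [-0.0, 0.846, 0.533, -0.0]
wrist_force: [0.6, 0.0, 0.4]
opening: 0.0857
t 12.32 pos [ 0.4835 -0.3083  0.2401] F [0.6 0.  0.4] op 0.0857 j [-0.57  0.39  0.19  1.37  0.    1.45]
tool x ang 64.45537551944949
knob [(array([272.6, 227. ]), 0.97)]
flap_canister []
canister_seat []
carousel_base []
```

View pics/w7.png

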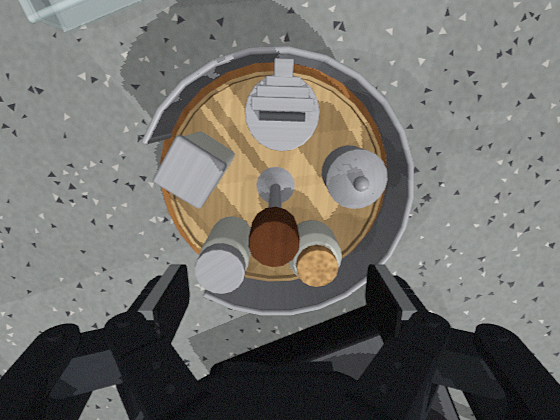

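Run:
```python
import cv2
im=cv2.imread("pics/w7.png")
cv2.imwrite("pics/w7a.png",cv2.resize(im[40:180,140:340],None,fx=4,fy=4,interpolation=2))
cv2.imwrite("pics/w7b.png",cv2.resize(cv2.convertScaleAbs(im[190:320,180:360],alpha=1.6,beta=20),None,fx=4,fy=4,interpolation=2))
```

```text
(no output)
```

View pics/w7a.png

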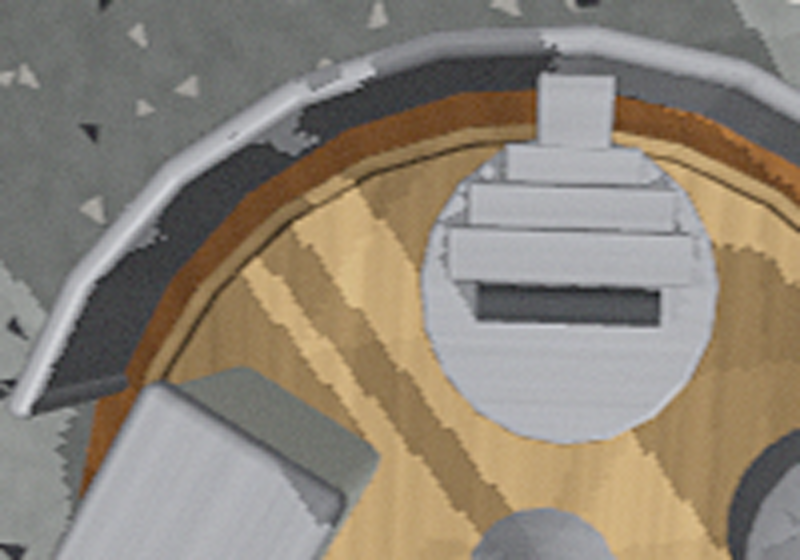

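View pics/w7b.png

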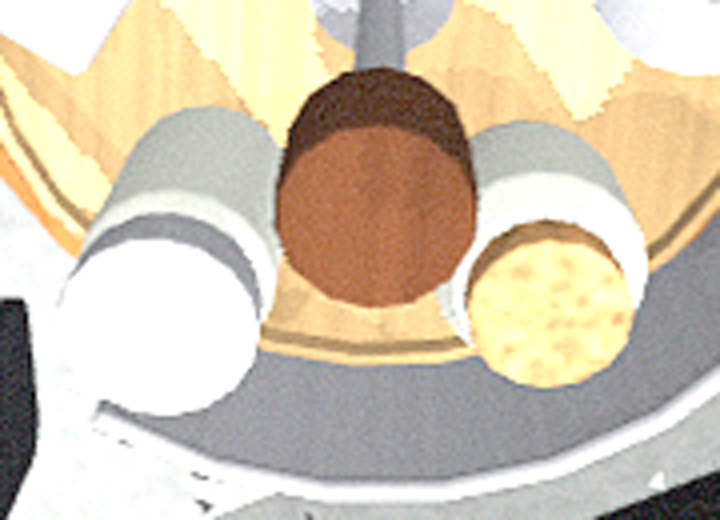

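Knob top face is centred at (274,243.8), about 50 px wide. The canister lid is centred at (282.5,113.8) with its tab tip at (284,59), and the guard ends are at (146,141) and (205,293).

Run:
```python
from h import *
c=manip.get_calibration("wrist"); s=st()
k=atz(c,(274,243.75),.184); w=np.linalg.norm(atz(c,(249.25,243),.184)-atz(c,(299,243),.184)); print("knob",k,"w",w)
l=atz(c,(282.5,113.75),.112); print("lid",l,"w",np.linalg.norm(atz(c,(245.5,113),.112)-atz(c,(319.5,113),.112)))
tb=atz(c,(284.2,59),.112)
post=atz(c,(275,190),.03); print("post foot approx",post)
A=np.array([.4825,-.3100])
for ax in (k[:2],A):
  for n,P in (("lid",l),("tab",tb),("g1",atz(c,(146,141),.078)),("g2",atz(c,(205,293),.078))):
    d=P[:2]-ax; print(n,np.round(P,4),"r",np.linalg.norm(d).round(4),"ang",np.degrees(np.arctan2(d[1],d[0])).round(1)%360)
delta([k[0],k[1],.24],TR(s))
```

```text
t 12.57 pos [ 0.4837 -0.3084  0.2403] F [0.5 0.  0.4] op 0.0857 j [-0.57  0.39  0.19  1.37 -0.    1.45]
knob [ 0.48075744 -0.30973739  0.184     ] w 0.032060719070832314
lid [ 0.52055236 -0.24115246  0.112     ] w 0.05835965102398075
post foot approx [ 0.47841563 -0.31360322  0.03      ]
lid [ 0.5206 -0.2412  0.112 ] r 0.0793 ang 59.9
tab [ 0.5385 -0.2062  0.112 ] r 0.1185 ang 60.9
g1 [ 0.3974 -0.2093  0.078 ] r 0.1306 ang 129.7
g2 [ 0.366  -0.3733  0.078 ] r 0.1312 ang 209.0
lid [ 0.5206 -0.2412  0.112 ] r 0.0787 ang 61.1
tab [ 0.5385 -0.2062  0.112 ] r 0.1179 ang 61.7
g1 [ 0.3974 -0.2093  0.078 ] r 0.1319 ang 130.2
g2 [ 0.366  -0.3733  0.078 ] r 0.1326 ang 208.5
shift mm [-2.5 -2.1  0.3] turn deg [0. 0. 0.]
```

```bash
python3 -m creep '[[[-2,-1,10,0,0,0],[-2,-1,30,0,0,0],[-2,-1,50,0,0,0],[-2,-1,66,0,0,0],[-2,-1,72,0,0,0]]]'; python3 -m creep '[[[0,0,0,0,0,0],[0,0,0,0,0,0]]]';  python3 - <<'E'
from h import *
st()
im=manip.read_camera("wrist");cv2.imwrite("pics/w8.png",im[:,:,::-1])
E
```

```text
time: 13.2
ee_pos: [0.481, -0.3093, 0.1665]
eef_rot: [-0.001, 0.846, 0.533, -0.001]
wrist_force: [-0.2, 0.9, 0.1]
opening: 0.0851
time: 13.45
ee_pos: [0.4824, -0.3101, 0.169]
eef_rot: [0.001, 0.846, 0.533, 0.0]
wrist_force: [-0.2, 0.4, 0.4]
opening: 0.0856
t 13.45 pos [ 0.4824 -0.3101  0.169 ] F [-0.2  0.4  0.4] op 0.0856 j [-0.57  0.43  0.06  1.2   0.    1.45]
```

View pics/w8.png

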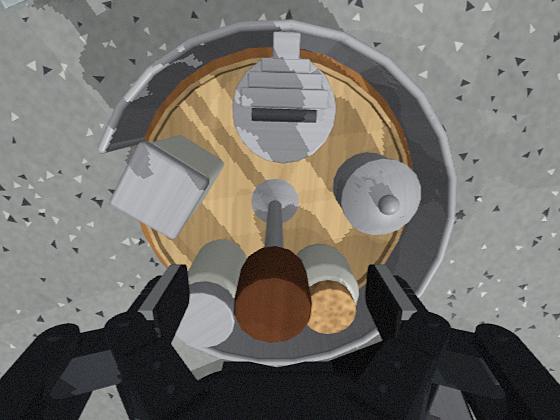

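The knob is between the pads (columns 235–311, pads at 187 and 369). Closing now.

```bash
python3 - <<'E'
from h import *
c=manip.get_calibration("wrist"); s=manip.sense()
P=atz(c,(273,304),.184); print(P,TR(s).inv().apply(P-s["ee_pos"])*1000)
E
python3 -m creep '[[[0,0,0,0,0,0],[0,0,0,0,0,0],[0,0,0,0,0,0],[0,0,0,0,0,0],[0,0,0,0,0,0]]]' 0.1 60; python3 -m creep '[[[0,0,0,0,0,0],[0,0,0,0,0,0]]]'
```

```text
[ 0.48195602 -0.30698212  0.184     ] [  2.63134322  -1.80605314 -14.88067783]
time: 14.12
ee_pos: [0.4806, -0.3092, 0.1687]
eef_rot: [-0.001, 0.846, 0.532, -0.001]
wrist_force: [-4.3, 2.6, 4.2]
opening: 0.0328
time: 14.38
ee_pos: [0.4806, -0.3092, 0.1688]
eef_rot: [-0.001, 0.846, 0.532, -0.001]
wrist_force: [-4.1, 1.5, 5.3]
opening: 0.0328
```

```bash
python3 -m creep '[[[0,-0.8,0,0,0,0],[0,-1.6,0,0,0,0],[0,-1.6,0,0,0,0]]]' | grep -E 'pos|force'; python3 -m creep '[[[0,0,0,0,0,-0.7],[0,0,0,0,0,-2],[0,0,0,0,0,-4],[0,0,0,0,0,-7],[0,0,0,0,0,-10]]]'
python3 - <<'E'
from h import *
st(); print(manip.sense()["torque"])
im=manip.read_camera("wrist");cv2.imwrite("pics/w9.png",im[:,:,::-1])
E
```

```text
ee_pos: [0.4806, -0.3092, 0.1688]
wrist_force: [-2.6, 1.6, 4.6]
time: 15.38
ee_pos: [0.4802, -0.309, 0.1687]
eef_rot: [-0.0, 0.796, 0.605, -0.0]
wrist_force: [-4.1, 1.6, 6.7]
opening: 0.0327
t 15.38 pos [ 0.4802 -0.309   0.1687] F [-4.1  1.6  6.7] op 0.0327 j [-0.57  0.43  0.05  1.2  -0.    1.27]
[ 0.44112118  0.85954671 -0.06362737]
```

View pics/w9.png

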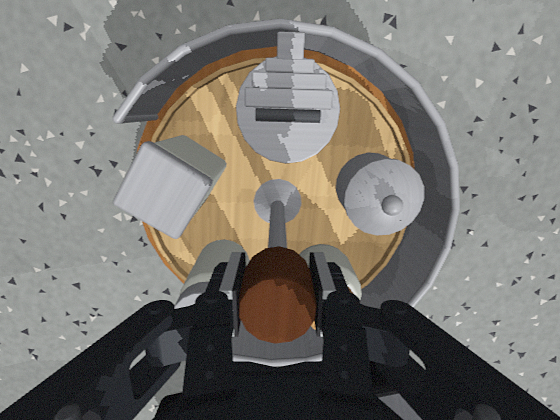

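The guard has shifted while the canister stays fixed in view, so the turntable follows the gripper. Continuing.

```bash
python3 -m creep '[[[0,0,0,0,0,-3],[0,0,0,0,0,-6.5],[0,0,0,0,0,-10],[0,0,0,0,0,-13.5],[0,0,0,0,0,-17]]]'|grep -E 'pos|force'; python3 -m creep '[[[0,0,0,0,0,-3.5],[0,0,0,0,0,-7],[0,0,0,0,0,-10.5],[0,0,0,0,0,-14],[0,0,0,0,0,-17.5]]]'|grep -E 'pos|force';python3 -m creep '[[[0,0,0,0,0,-3.5],[0,0,0,0,0,-7],[0,0,0,0,0,-10.5],[0,0,0,0,0,-13.5],[0,0,0,0,0,-16]]]'
python3 - <<'E'
from h import *
st(); print(manip.sense()["torque"])
im=manip.read_camera("wrist");cv2.imwrite("pics/w10.png",im[:,:,::-1])
E
```

```text
ee_pos: [0.4795, -0.309, 0.1688]
wrist_force: [-6.4, 1.7, 8.2]
ee_pos: [0.4787, -0.3091, 0.1687]
wrist_force: [-8.8, 0.9, 8.7]
time: 17.3
ee_pos: [0.4781, -0.3094, 0.1687]
eef_rot: [-0.002, 0.463, 0.886, -0.001]
wrist_force: [-10.5, 1.4, 9.3]
opening: 0.0325
t 17.3 pos [ 0.4781 -0.3094  0.1687] F [-10.5   1.4   9.3] op 0.0325 j [-0.57  0.43  0.05  1.2  -0.    0.39]
[ 0.28581824  1.76088226 -0.13522179]
```

View pics/w10.png

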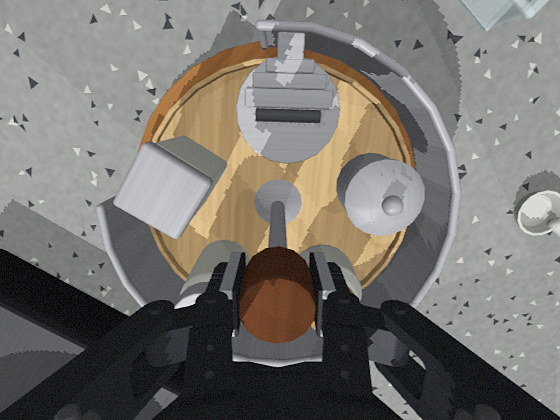

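The forces (about 10 N) show the TCP orbiting the true axis by about 2.5 mm. I'll follow that orbit while turning on.

```bash
python3 -m creep '[[[0.1,-0.6,0,0,0,-2],[0.3,-1.2,0,0,0,-5],[0.4,-1.8,0,0,0,-8.5],[0.5,-2.4,0,0,0,-12],[0.7,-3,0,0,0,-15.5]]]'|grep -E 'pos|force'; python3 -m creep '[[[0,0,0,0,0,-3.5],[0,0,0,0,0,-7],[0,0,0,0,0,-10.5],[0,0,0,0,0,-14],[0,0,0,0,0,-17.5]]]'|grep -E 'pos|force';python3 -m creep '[[[0,0,0,0,0,-3],[0,0,0,0,0,-6],[0,0,0,0,0,-8.5],[0,0,0,0,0,-9.5],[0,0,0,0,0,-9.5]]]'
python3 - <<'E'
from h import *
s=st(); print(s["torque"]);x=TR(s).as_matrix()[:,0]; print("tool x ang",np.degrees(np.arctan2(x[1],x[0])))
im=manip.read_camera("wrist");cv2.imwrite("pics/w11.png",im[:,:,::-1])
im=manip.read_camera("top");cv2.imwrite("pics/t11.png",im[:,:,::-1])
im=manip.read_camera("side");cv2.imwrite("pics/s11.png",im[:,:,::-1])
E
```

```text
ee_pos: [0.4776, -0.3099, 0.1688]
wrist_force: [-2.1, 3.9, 5.8]
ee_pos: [0.4772, -0.3105, 0.1687]
wrist_force: [-4.4, 0.7, 6.8]
time: 19.23
ee_pos: [0.4771, -0.3109, 0.1688]
eef_rot: [-0.0, 0.11, 0.994, -0.001]
wrist_force: [-5.0, 0.1, 6.1]
opening: 0.0327
t 19.23 pos [ 0.4771 -0.3109  0.1688] F [-5.   0.1  6.1] op 0.0327 j [-0.58  0.42  0.05  1.2  -0.   -0.36]
[-0.03031843  0.9794912   0.08457642]
tool x ang 167.33124415129305
```

View pics/w11.png

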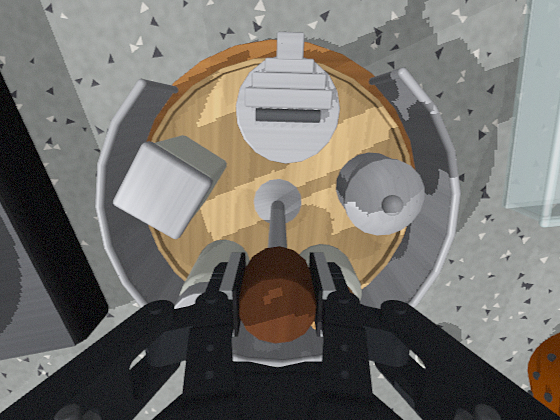

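View pics/s11.png

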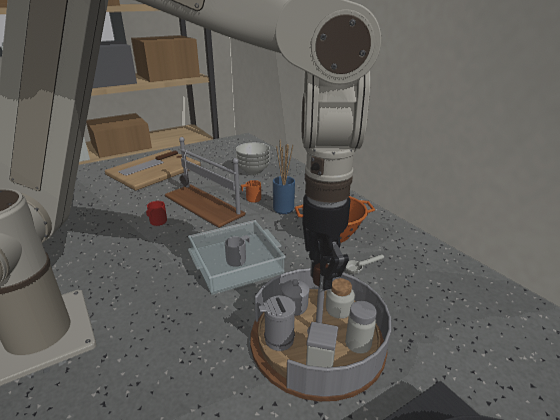

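View pics/t11.png

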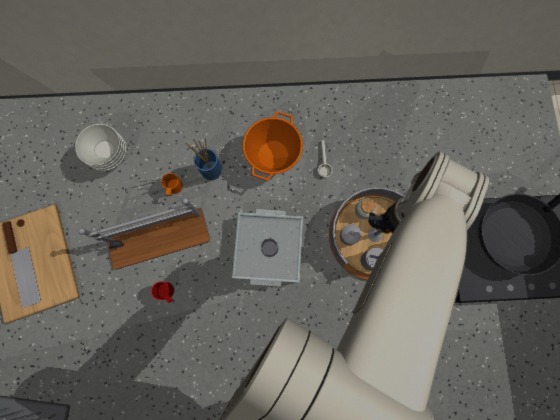

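The canister now stands in the gap, with the guard ends near (142,82) and (403,72). I'll zoom in to refine the angle.

Run:
```python
import cv2
im=cv2.imread("pics/w11.png")
cv2.imwrite("pics/w11a.png",cv2.resize(im[20:220,90:290],None,fx=3,fy=3,interpolation=2))
cv2.imwrite("pics/w11b.png",cv2.resize(im[20:220,230:430],None,fx=3,fy=3,interpolation=2))
```

```text
(no output)
```

View pics/w11a.png

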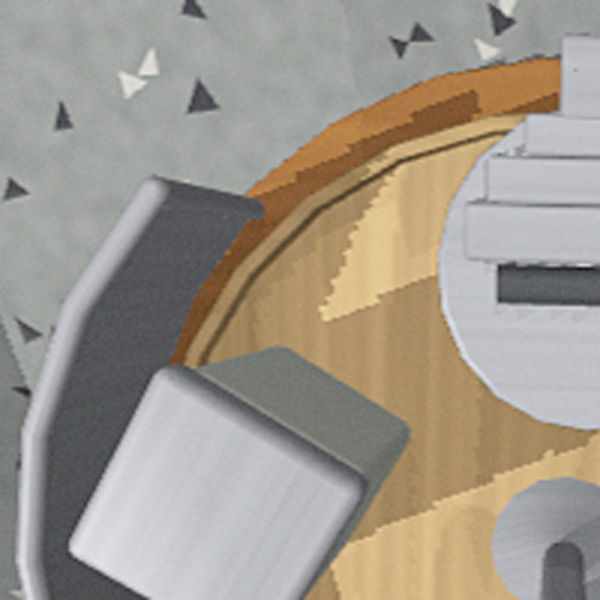

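View pics/w11b.png

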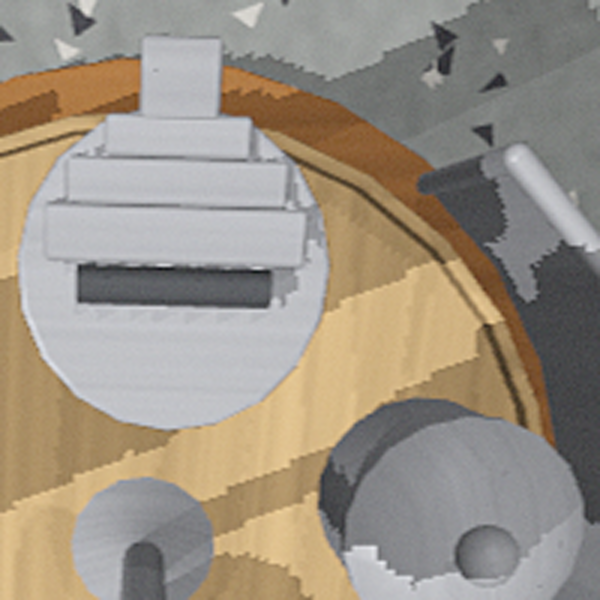

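Run:
```python
from h import *
c=manip.get_calibration("wrist")
g1t=atz(c,(141.7,81.3),.078);g2t=atz(c,(401.3,70.7),.078)
g1b=atz(c,(176,90),.012);g2b=atz(c,(371.3,82),.012)
lid=atz(c,(288,111.3),.112); tab=atz(c,(290.3,32.7),.112); fl=atz(c,(277.7,201.7),.028)
print("g",g1t,g2t,g1b,g2b,"chord",np.linalg.norm(g1t-g2t),"lid",lid,"tab",tab,"flange",fl)
mid=(g1t+g2t)/2; ch=(g2t-g1t)[:2]; perp=np.array([-ch[1],ch[0]]); 
perp*=np.sign(perp@(mid[:2]-[.48,-.31])); 
print("normal of chord deg",np.degrees(np.arctan2(perp[1],perp[0])))
u=perp/np.linalg.norm(perp); r=np.linalg.norm(ch)/2/np.sin(np.radians(40)); ax=mid[:2]-u*r*np.cos(np.radians(40)); print("axis from gap",ax,"r",r)
for nm,a in (("gapaxis",ax),("orbit",np.array([.4795,-.3114])),("vis",np.array([.482,-.310])),("fl",fl[:2])):
  an=lambda P:np.degrees(np.arctan2(P[1]-a[1],P[0]-a[0]))%360
  print(nm,"gap",an(g1t),an(g2t),"mid",(an(g1t)+an(g2t))/2,"bot",(an(g1b)+an(g2b))/2,"lid",an(lid),"tab",an(tab),"rlid",np.linalg.norm(lid[:2]-a))
  
d=tab-lid; print("tab dir",np.degrees(np.arctan2(d[1],d[0])))
```

```text
g [ 0.36494909 -0.37443612  0.078     ] [ 0.39587875 -0.20870439  0.078     ] [ 0.3669547  -0.37342439  0.012     ] [ 0.39755017 -0.20902318  0.012     ] chord 0.16859314759332703 lid [ 0.40371587 -0.28630988  0.112     ] tab [ 0.36544853 -0.27687499  0.112     ] flange [ 0.47921056 -0.30916629  0.028     ]
normal of chord deg 169.4287907998111
axis from gap [ 0.47916961 -0.31000052] r 0.13114218837816652
gapaxis gap 209.42879079981108 129.4287907998111 mid 169.4287907998111 bot 169.21177642906315 lid 162.56897341582138 tab 163.75981782080282 rlid 0.07908548492946627
orbit gap 208.8235102281542 129.15465738751178 mid 168.98908380783297 bot 168.76786693149916 lid 161.6816566180519 tab 163.15818767677342 rlid 0.0798294994296464
vis gap 208.83263085476347 130.37109837339761 mid 169.60186461408054 bot 169.38731382637337 lid 163.1632824035035 tab 164.13435962041618 rlid 0.08179014176695949
fl gap 209.73639774101665 129.67525342980213 mid 169.7058255854094 bot 169.4914923780588 lid 163.15603252772007 tab 164.15343035520885 rlid 0.07887879087084959
tab dir 166.14985097253998
```

All estimates agree that the canister is about 6.5° short of the gap's middle. I'll turn it the rest of the way.

```bash
python3 -m creep '[[[0,0,0,0,0,-1.5],[0,0,0,0,0,-3.5],[0,0,0,0,0,-5.5],[0,0,0,0,0,-6.5],[0,0,0,0,0,-6.5]]]'; python3 -m creep '[[[0,0,0,0,0,0],[0,0,0,0,0,0],[0,0,0,0,0,0]]]'
python3 - <<'E'
from h import *
s=st(); print(s["torque"]);x=TR(s).as_matrix()[:,0]; print("tool x ang",np.degrees(np.arctan2(x[1],x[0])))
im=manip.read_camera("wrist");cv2.imwrite("pics/w12.png",im[:,:,::-1])
cv2.imwrite("pics/w12a.png",cv2.resize(im[20:190,130:420,::-1],None,fx=2.7,fy=2.7,interpolation=2))
im=manip.read_camera("side");cv2.imwrite("pics/s12.png",cv2.resize(im[160:400,160:400,::-1],None,fx=2.5,fy=2.5,interpolation=2))
E
```

```text
time: 20.0
ee_pos: [0.477, -0.3112, 0.1687]
eef_rot: [-0.0, 0.054, 0.999, -0.001]
wrist_force: [-6.0, -1.4, 5.4]
opening: 0.0326
time: 20.38
ee_pos: [0.477, -0.3112, 0.1687]
eef_rot: [-0.001, 0.054, 0.999, -0.001]
wrist_force: [-4.0, -0.8, 5.3]
opening: 0.0331
t 20.38 pos [ 0.477  -0.3112  0.1687] F [-4.  -0.8  5.3] op 0.0331 j [-0.58  0.42  0.05  1.2  -0.   -0.47]
[-0.09444246  0.95384351  0.0790885 ]
tool x ang 173.8112785973252
```

View pics/w12a.png

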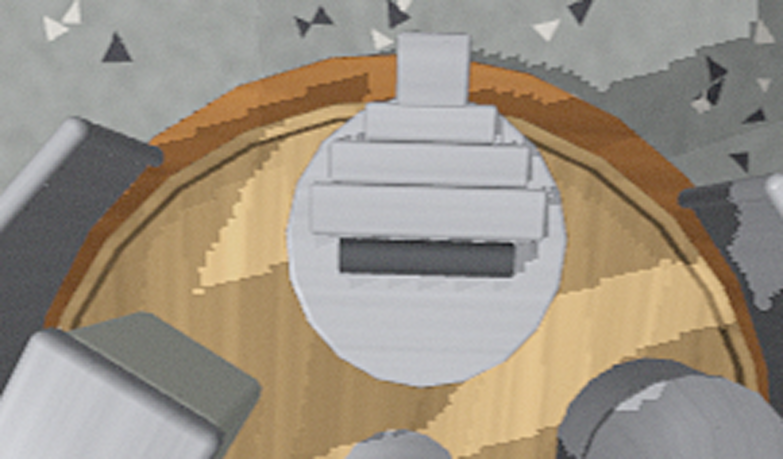

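View pics/s12.png

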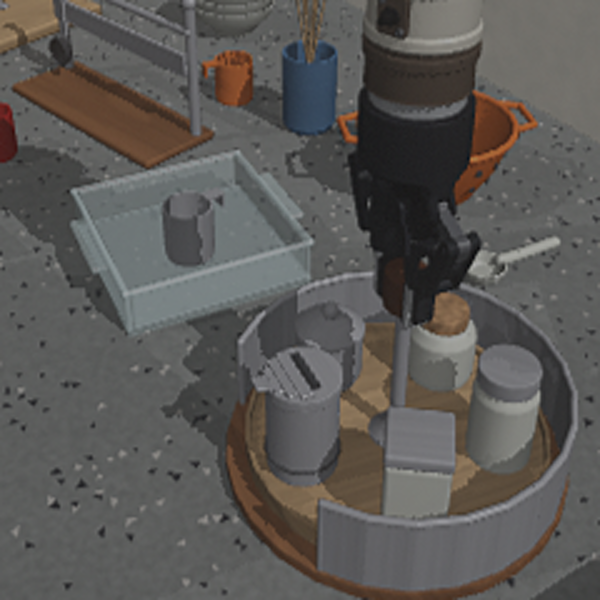

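Run:
```python
from h import *
c=manip.get_calibration("wrist")
g1=atz(c,(158.9,66.7),.078);g2=atz(c,(418.1,88.9),.078); lid=atz(c,(288.3,111.3),.112); tab=atz(c,(290.4,32.2),.112)
print(g1,g2,lid)
for a in((.4792,-.31),(.4795,-.3114),(.482,-.31)):
  an=lambda P:np.degrees(np.arctan2(P[1]-a[1],P[0]-a[0]))%360
  print("mid",(an(g1)+an(g2))/2,"lid",an(lid),"tab",an(tab))
# side camera check of lid: crop 2.5 offset 160,160
cs=manip.get_calibration("side")
L=atz(cs,(303/2.5+160,373/2.5+160),.112); print("side lid",L)
G=[atz(cs,(u/2.5+160,v/2.5+160),.078) for u,v in((241,348),(320,506))]; print(G)
for a in((.4792,-.31),(.4795,-.3114),(.482,-.31)):
  an=lambda P:np.degrees(np.arctan2(P[1]-a[1],P[0]-a[0]))%360
  print("side mid",(an(G[0])+an(G[1]))/2,"lid",an(L))
for n in("side","wrist"):
  for t in("canister_seat","flap_canister"):
    print(n,t,[(np.round(q["xy"],1),round(q["p"],2),np.round(atz(manip.get_calibration(n),q["xy"],.024),4)[:2]) for q in manip.tip_of(n,t)[:2]])
```

```text
[ 0.36563599 -0.37395871  0.078     ] [ 0.39723836 -0.20779172  0.078     ] [ 0.40156139 -0.29494861  0.112     ]
mid 169.05720532582959 lid 169.02846348975038 tab 170.29330575743717
mid 168.61677136938468 lid 168.08088888001924 tab 169.65437571789963
mid 169.23206337609687 lid 169.40157083207274 tab 170.5160496837345
side lid [ 0.40094884 -0.29824526  0.112     ]
[array([ 0.39293262, -0.21885877,  0.078     ]), array([ 0.36341491, -0.37868154,  0.078     ])]
side mid 172.0509826330581 lid 171.45701134535105
side mid 171.59289208712875 lid 170.49305549439242
side mid 172.20951360000538 lid 171.7480027371756
side canister_seat [(array([282.8, 344.6]), 0.69, array([ 0.4022, -0.3032]))]
side flap_canister [(array([283.9, 341.5]), 0.58, array([ 0.4081, -0.298 ])), (array([325.3, 366.7]), 0.29, array([ 0.4404, -0.3857]))]
wrist canister_seat []
wrist flap_canister [(array([283.1, 111.2]), 0.79, array([ 0.402 , -0.2964]))]
```

The wrist and side views both put the canister within about 0.5° of the gap's middle. The jars are standing, the cup is upright in the dish and the knob is held, so I'm handing the job in.

Run:
```python
from h import *
st(); print(manip.close_job())
```

```text
t 20.68 pos [ 0.477  -0.3112  0.1687] F [-6.  -0.6  6.5] op 0.0327 j [-0.58  0.42  0.05  1.2  -0.   -0.47]
the job is handed in; nothing more can be done
None
```

The job is done and handed in at about 20.7 s, inside the 64 s limit.

**Cup:** I lifted the steel measuring cup off the rail, drew it away along its −x side and lowered it into the glass dish until it touched the floor. I backed off slightly before letting go. Afterwards it stood upright in the dish. The dish corners looked unchanged by eye in the pictures.

**Carousel:** I gripped the knob and turned the turntable about 109° anticlockwise until the flap canister stood at the front. The arm finished still gripping the knob, with the grip set to 60 N and about 9 N on the wrist.

**Last checks:**
- **Canister in the gap:** The wrist camera put the canister within about 0.5° of the middle of the gap. The side camera put it about 0.5–1° short.
- **Disagreement between cameras:** The absolute gap direction differed between the two cameras, about 169° by the wrist camera and 172° by the side camera. My axis estimates also differed by about 2 mm. I took this as calibration error, since each camera showed the canister centred.
- **Jars and everything else:** All the jars were still standing, and nothing else appeared to have moved.
- **Off-centre grip:** The grip on the knob was about 2.5 mm off its axis, which pushed sideways with up to about 10 N during the turn. I adjusted the arm's path partway through the turn, and the force dropped.

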